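# Put the mixed-up lids back on their own tea caddies

## Task

The lids of the four tea caddies have been mixed up: put every lid back on the jar of its own shape, seated flat in the mouth and with its sides lined up with the jar's sides. The bench is covered with gritty trimmings, so never lay a lid on it; park a lid on the empty turntable whenever you need a free place. Leave the jars and the small black vase standing where they are.

Things in the scene. Friction and masses are not known exactly. Their poses are not given: they have to be found in the camera images.
- round_lid: Dark brown glazed lid, round plate 62 mm across. Origin: centre of its underside = flat bottom of the round locating boss (26 mm across, widening to 31, 7 high). Plate z 7 to 15 mm; central round knob: neck 19 across to z 27, head 24 across, z 27 to 41. 100 g. Seated, its origin is 81 mm above the jar's. Starts on a jar of another shape.
- square_lid: Dark brown glazed lid, square plate 68 x 68 mm, sides along its x and y. Origin: centre of its underside = flat bottom of the round locating boss (26 mm across, widening to 31, 7 high). Plate z 7 to 15 mm; central round knob: neck 19 across to z 27, head 24 across, z 27 to 41. 120 g. Seated, its origin is 81 mm above the jar's. Starts on a jar of another shape.
- hex_lid: Dark brown glazed lid, six-sided plate 78 mm across flats, x to the middle of a flat. Origin: centre of its underside = flat bottom of the round locating boss (26 mm across, widening to 31, 7 high). Plate z 7 to 15 mm; central round knob: neck 19 across to z 27, head 24 across, z 27 to 41. 140 g. Seated, its origin is 81 mm above the jar's. Starts on a jar of another shape.
- oblong_lid: Dark brown glazed lid, oblong plate 92 mm along its x by 56 mm along its y. Origin: centre of its underside = flat bottom of the round locating boss (26 mm across, widening to 31, 7 high). Plate z 7 to 15 mm; central round knob: neck 19 across to z 27, head 24 across, z 27 to 41. 130 g. Seated, its origin is 81 mm above the jar's. Starts on a jar of another shape.
- round_jar: Bare cream stoneware jar, round, 95 mm across; body 70 mm high, shoulder to 77, then a round neck 52 across with a 42 mm mouth, rim at 88 (same neck on all four jars: any lid can sit on any jar). Loose, about 0.5 kg. Origin: centre of its underside, z up.
- square_jar: Bare cream stoneware jar, square, 88 x 88 mm; body 70 mm high, shoulder to 77, then a round neck 52 across with a 42 mm mouth, rim at 88 (same neck on all four jars: any lid can sit on any jar). Loose, about 0.5 kg. Origin: centre of its underside, z up, sides along x and y.
- hex_jar: Bare cream stoneware jar, six-sided, 98 mm across flats; body 70 mm high, shoulder to 77, then a round neck 52 across with a 42 mm mouth, rim at 88 (same neck on all four jars: any lid can sit on any jar). Loose, about 0.5 kg. Origin: centre of its underside, z up, x points to the middle of a flat.
- oblong_jar: Bare cream stoneware jar, oblong, 112 mm along x by 76 mm along y; body 70 mm high, shoulder to 77, then a round neck 52 across with a 42 mm mouth, rim at 88 (same neck on all four jars: any lid can sit on any jar). Loose, about 0.5 kg. Origin: centre of its underside, z up.
- turntable: Potter's hand turntable (banding wheel) of grey cast metal, fixed and locked: flat round head 150 mm across, its top 80 mm above the bench, empty at the start. Origin: centre of its underside, on the axis; z up.
- vase: Bystander: small black vase, 54 mm across, 84 mm high, loose. Origin: centre of its underside; z up.
Things that resemble listed ones, but are neither listed nor needed, are in the scene too. What is shaped like the square_lid but purple or turquoise is not meant.

How it is judged:
On the way:
1. a lid has been parked on the turntable and let go (((horizontal distance between round_lid and turntable below 0.06 m and z of round_lid in the frame of turntable between 0.076 and 0.084 m and angle between round_lid's own z axis and vertical below 0.15 rad and contact force between the fingers and round_lid below 0.1 N and linear speed of round_lid below 0.02 m/s and angular speed of round_lid below 0.2 rad/s) or (horizontal distance between square_lid and turntable below 0.06 m and z of square_lid in the frame of turntable between 0.076 and 0.084 m and angle between square_lid's own z axis and vertical below 0.15 rad and contact force between the fingers and square_lid below 0.1 N and linear speed of square_lid below 0.02 m/s and angular speed of square_lid below 0.2 rad/s) or (horizontal distance between hex_lid and turntable below 0.06 m and z of hex_lid in the frame of turntable between 0.076 and 0.084 m and angle between hex_lid's own z axis and vertical below 0.15 rad and contact force between the fingers and hex_lid below 0.1 N and linear speed of hex_lid below 0.02 m/s and angular speed of hex_lid below 0.2 rad/s) or (horizontal distance between oblong_lid and turntable below 0.06 m and z of oblong_lid in the frame of turntable between 0.076 and 0.084 m and angle between oblong_lid's own z axis and vertical below 0.15 rad and contact force between the fingers and oblong_lid below 0.1 N and linear speed of oblong_lid below 0.02 m/s and angular speed of oblong_lid below 0.2 rad/s))), for 0.2 s.
At the end, for the whole second after the job is handed in: Each lid sits flat (4 deg) in its own-shape jar, centred within 9 mm, underside 77 to 84.5 mm above the jar's; sides of square, six-sided and oblong lids parallel to the jar's within 12.6 deg (any turn that fits); at rest. Jars and vase upright, within 30 mm of their start (horizontal distance between round_lid and round_jar below 0.009 m and z of round_lid in the frame of round_jar between 0.077 and 0.0845 m and angle between each of round_lid, round_jar, square_lid, square_jar, hex_lid, hex_jar, oblong_lid, oblong_jar's own z axis and vertical below 0.07 rad and linear speed of each of round_lid, square_lid, hex_lid, oblong_lid below 0.02 m/s and angular speed of each of round_lid, square_lid, hex_lid, oblong_lid below 0.2 rad/s and distance of each of round_jar, square_jar, hex_jar, oblong_jar, vase from where it was at the start of the episode below 0.03 m and horizontal distance between square_lid and square_jar below 0.009 m and z of square_lid in the frame of square_jar between 0.077 and 0.0845 m and (angle between the x axis of square_lid and the x axis of square_jar, either way round below 0.22 rad or angle between the x axis of square_lid and the y axis of square_jar, either way round below 0.22 rad) and horizontal distance between hex_lid and hex_jar below 0.009 m and z of hex_lid in the frame of hex_jar between 0.077 and 0.0845 m and (angle between the x axis of hex_lid and the x axis of hex_jar, either way round below 0.22 rad or angle between the x axis of hex_lid and the x axis of hex_jar, either way round between 0.827198 and 1.2672 rad) and horizontal distance between oblong_lid and oblong_jar below 0.009 m and z of oblong_lid in the frame of oblong_jar between 0.077 and 0.0845 m and angle between the x axis of oblong_lid and the x axis of oblong_jar, either way round below 0.22 rad and angle between vase's own z axis and vertical below 0.1 rad); the robot touches nothing.
It fails at once if a lid is laid or dropped on the bench (height (world z) of any of round_lid, square_lid, hex_lid, oblong_lid below 0.05 m).
It fails at once if a jar or the vase is tipped (more than 17 degrees) or shifted by more than 40 mm (angle between any of round_jar, square_jar, hex_jar, oblong_jar, vase's own z axis and vertical above 0.3 rad or distance of any of round_jar, square_jar, hex_jar, oblong_jar, vase from where it was at the start of the episode above 0.04 m).
It also fails if it takes over 125 s, if anything falls off the work surface, if the arm or the gripper's body presses on something with over 40 N, if the wrist force passes 120 N, or if a joint passes its speed limit or range.

## Robot

A 6-joint arm with a two-finger parallel gripper is mounted at the origin on the work surface. World frame = base frame: x ahead of the robot, y to its left, z up, the work surface at z = 0. Lengths are in m, angles in rad, forces in N, time in s.
With the tool pointing down it reaches from about 0.3 to 0.775 m from the base axis. Payload 14.6 kg.
Tool frame: the origin (TCP) lies at the very end of the fingers, on their centre line; the grasp point (between the pads) lies 19 mm behind it (ctrl.hold_point_z is the z of the grasp point in the tool frame, in m); z points along the fingers, y is the direction in which the jaws open and shut (so a half turn about z gives the same grasp; the last joint's range is limited). The gripper opens to 94 mm and grips with 3 to 60 N. Pads are 16 mm wide; open, the fingers measure 119 mm over their backs; the gripper's body (75 mm by 177 mm) begins 78 mm behind the grasp point.
Start: joints at [-1.266, 0.3, 1.521, -0, 1.321, -0.067], TCP at [0.2, -0.512, 0.205] pointing down, gripper open.
Joint ranges: [-3.03, 3.03], [-0.79, 2.21], [0.23, 2.52], [-1.04, 4.18], [0, 3.07], [-2.55, 2.55]. Speed limits (rad/s): [2.22, 2.22, 2.57, 3.14, 3.14, 3.14].

## Interface

Orientations are given as [roll, pitch, yaw] about the fixed x, y, z axes, in that order (R = Rz(yaw) Ry(pitch) Rx(roll)).
In Python, from station import ctrl, cams, hand_in gives the robot as it stands.
- The arm moves only by the tool servo_tool, never from a script. Its argument "rows" is a list of rows, each a list of 7 numbers: the shift along the world's x, y, z in m, then the turn, a rotation vector about the world's x, y, z in rad, then the gripper command: -1 is shut, 1 is fully open, values between are in proportion. A call has exactly 8 rows; each row is the pose to reach, as a shift and turn from the pose measured when the call began; what a row does not reach only later rows make up. A row lasts 1/12 s, in which the tool goes at most 41.7 mm and 7.16 degrees, less where a joint would pass 70% of its speed; a pose out of reach is approached as far as the arm can. A call with a gripper value outside its range is refused whole. The fingers move at their own pace and stop on an object; "newtons" is the grip in N (left out, the last holds). Time passes only in rows, so rows that repeat a pose let the fingers close, or fill a call up. It gives the time, the measured TCP pose, the force and the opening at its end, in the units of the state.
- ctrl.get_obs(): the state, without advancing time (a new reading comes with each control period).
- cams.camera(name): name is "side" or "top" or "wrist"; returns a dict with "image" (400x640x3 uint8, red, green, blue), "depth" (400x640 float32, m along the optical axis (not along the pixel's ray), 0 where there is no reading), "fx", "fy", "cx", "cy" (pixels), "rvec" (rotation vector, rad) and "tvec" (3), from world to camera coordinates, as OpenCV has them; the wrist camera has in their place "hand_eye" (4x4, takes a point from camera to tool coordinates, whose origin is the TCP and whose axes are the flange's). Camera axes: x right, y down, z forward; pixel columns grow to the right and rows downward; lengths in m; the calibration is good to about 2 mm. A picture is of the moment at which its call begins: read the wrist's pose just before it.
- hand_in(): hands the job in, once; it reports no verdict.
Trained networks look in a picture, given as the dict that the camera call returned (one of the last four; its "shot" number tells which), for a name from the list of things; names that differ only in an ending like _2 or _b are one class to them, and where a whole thing is asked for, a point or a joint stands for the part that bears it (a point fixed in the world has none). Each returns a list of dicts, best first, with "p" (0 to 1); they miss things now and then, are a little off and sometimes report something else, mostly with a low value. They report only what shows in the picture. A call takes as long as a camera call. They do not tell look-alikes from the thing itself.
- cams.spot_in(picture, name): "box" ([left, top, right, bottom] as shares, 0 to 1, of the picture: columns of its width, rows of its height, round what is visible of it).
- cams.place_of(picture, name): "at" ([column, row] as shares, 0 to 1, of the picture: columns of its width, rows of its height: a listed point, or the origin of a listed thing).
The state is a dict: "time_s": time; "qpos": joint angles; "joint_vel": joint speeds; "tau": joint torques, N m; "ee_pos": TCP position; "eef_rot": TCP orientation; "force": force on the tool from outside, world axes, zero at the start; "moment": the same for the moment, N m; "grip_width": finger opening in m.
Only numpy, scipy, OpenCV 4.12 (cv2) and the standard library are available. Lean on these libraries where they do the work, as an engineer would, in place of code of your own. Each camera call takes 0.05 s, during which the arm holds its last target.

## Working session

There is one attempt and no reset: what is moved stays moved. The work goes in short steps, Python scripts to look and compute and a tool call to move; the robot and the scene stay as the last step left them, time stands still between calls to the robot, and variables do not carry over. Pictures are saved under pics/ and viewed, and the job is handed in when it is done.

Besides the shell and the picture viewer there is one more tool, called as name(argument=value, ...), one argument or row to a line, values as JSON. servo_tool: Moves the arm, as the interface text tells. Its arguments: {"type":"object","properties":{"rows":{"type":"array"},"newtons":{"type":"number"}},"required":["rows"]}

```bash
mkdir -p pics
cat > h.py <<'E'
from station import ctrl, cams, hand_in
import numpy as np, cv2
def w2c(p):
    R,_=cv2.Rodrigues(np.array(p["rvec"],float)); return R,np.array(p["tvec"],float).reshape(3)
def cloud(p):
    d=p["depth"]; v,u=np.mgrid[0:d.shape[0],0:d.shape[1]]
    X=np.stack([(u-p["cx"])/p["fx"]*d,(v-p["cy"])/p["fy"]*d,d],-1)
    R,t=w2c(p); return (X-t)@R   # world
def save(p,n,crop=None,s=1):
    im=p["image"][:,:,::-1]
    if crop: im=im[crop[1]:crop[3],crop[0]:crop[2]]
    im=cv2.resize(im,None,fx=s,fy=s,interpolation=cv2.INTER_CUBIC); cv2.imwrite("pics/"+n,im)
E
python3 - <<'E'
from h import *
import pickle
o=ctrl.get_obs();print(o)
print(ctrl.hold_point_z)
for n in ("top","side"):
    p=cams.camera(n); save(p,n+"0.png"); pickle.dump(p,open(n+".pkl","wb"))
    for k in ["round_lid","square_lid","hex_lid","oblong_lid","round_jar","square_jar","hex_jar","oblong_jar","turntable","vase"]:
        print(n,k,[(round(r["p"],2),np.round(np.array(r["box"])*[640,400,640,400]).astype(int).tolist()) for r in cams.spot_in(p,k)][:4])
E
```

```text
{'time_s': 0.0, 'qpos': array([-1.26558874e+00,  3.00439796e-01,  1.52158948e+00,  1.85830397e-05,
        1.32070802e+00, -6.66168128e-02]), 'joint_vel': array([ 1.25064945e-03, -6.36530005e-04,  1.14295334e-03,  4.90303225e-06,
       -9.06733588e-04, -2.14245624e-04]), 'tau': array([-1.68212486e-03, -5.31807125e+01, -3.52736449e+01,  7.07280566e-02,
        2.45325227e-02, -8.37104449e-05]), 'ee_pos': array([ 0.19973615, -0.51216277,  0.20489995]), 'eef_rot': array([-3.14045175e+00, -9.41557209e-05,  3.71819732e-01]), 'force': array([-0.10186322,  0.18667213, -0.01030101]), 'moment': array([0.00755714, 0.00687858, 0.02939724]), 'grip_width': 0.09419663130813177}
-0.0188
top round_lid [(0.71, [282, 226, 308, 254])]
top square_lid [(0.94, [358, 205, 396, 238]), (0.87, [389, 127, 428, 158]), (0.8, [443, 170, 476, 200])]
top hex_lid [(0.93, [420, 239, 461, 284])]
top oblong_lid [(0.73, [145, 254, 186, 306])]
top round_jar [(0.78, [412, 240, 448, 283]), (0.7, [282, 221, 306, 256])]
top square_jar [(0.77, [140, 252, 204, 305])]
top hex_jar [(0.77, [271, 222, 318, 268])]
top oblong_jar [(0.88, [384, 120, 426, 176])]
top turntable [(0.6, [184, 107, 256, 174]), (0.59, [280, 225, 306, 254])]
top vase [(0.67, [307, 114, 331, 138])]
side round_lid [(0.57, [347, 214, 372, 238])]
side square_lid [(0.91, [310, 153, 337, 171]), (0.83, [350, 200, 377, 219]), (0.8, [354, 164, 377, 179]), (0.24, [309, 318, 376, 381])]
side hex_lid [(0.95, [397, 160, 427, 180])]
side oblong_lid [(0.61, [316, 299, 369, 348]), (0.32, [331, 226, 379, 273])]
side round_jar [(0.8, [398, 174, 431, 209])]
side square_jar [(0.59, [309, 320, 374, 379])]
side hex_jar [(0.82, [331, 230, 381, 276])]
side oblong_jar [(0.74, [347, 216, 371, 237]), (0.66, [397, 176, 428, 206]), (0.58, [304, 163, 343, 197])]
side turntable [(0.91, [204, 228, 271, 292])]
side vase [(0.79, [266, 193, 285, 221])]
```

View pics/top0.png

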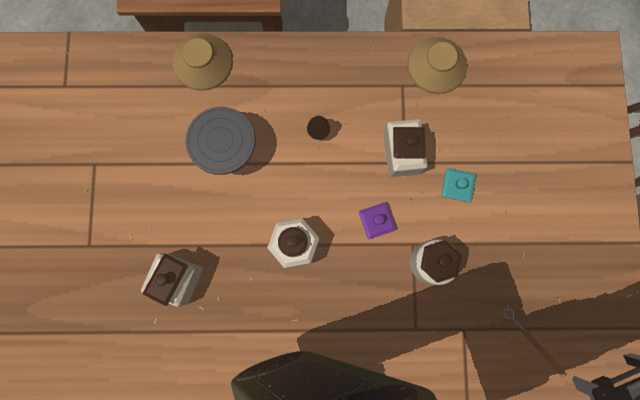

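View pics/side0.png

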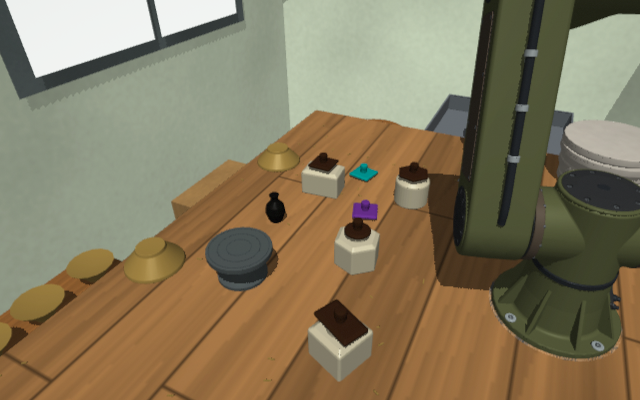

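Run:
```python
from h import *
import pickle
p=pickle.load(open("top.pkl","rb"))
R,t=w2c(p);print("cam pos",-R.T@t,"fx",p["fx"]);print(R)
save(p,"top_crop.png",(260,90,490,300),3.4)
C=cloud(p); 
ok=p["depth"]>0
print(np.percentile(C[ok],[1,50,99],axis=0))
# heights
for nm,(u,v) in dict(rl=(295,240),sq=(377,222),a=(408,143),b=(459,185),hx=(440,260),ob=(165,280),tt=(218,140),va=(319,126)).items():
    print(nm,p["depth"][v,u],C[v,u].round(3))
```

```text
cam pos [ 0.37924555 -0.0139719   1.07158096] fx 472.660492097419
[[-0.00698652 -0.99992803  0.00975335]
 [-0.98883346  0.00545638 -0.14892489]
 [ 0.14886095 -0.0106849  -0.98880041]]
[[ 1.15024372e-01 -1.25747814e+00 -7.53138746e-01]
 [ 5.35454854e-01 -1.64402309e-02  1.18819183e-03]
 [ 1.45061093e+00  9.63516616e-01  4.93035709e-01]]
rl 0.9407453 [0.436 0.033 0.128]
sq 1.0381454 [ 0.479 -0.143  0.038]
a 0.9808308 [ 0.635 -0.201  0.12 ]
b 1.0513971 [ 0.561 -0.327  0.039]
hx 0.94260436 [ 0.394 -0.256  0.123]
ob 0.9302798 [0.359 0.289 0.124]
tt 1.0211264 [0.655 0.202 0.078]
va 1.0189539 [ 0.683 -0.016  0.087]
```

View crop.

View pics/top_crop.png

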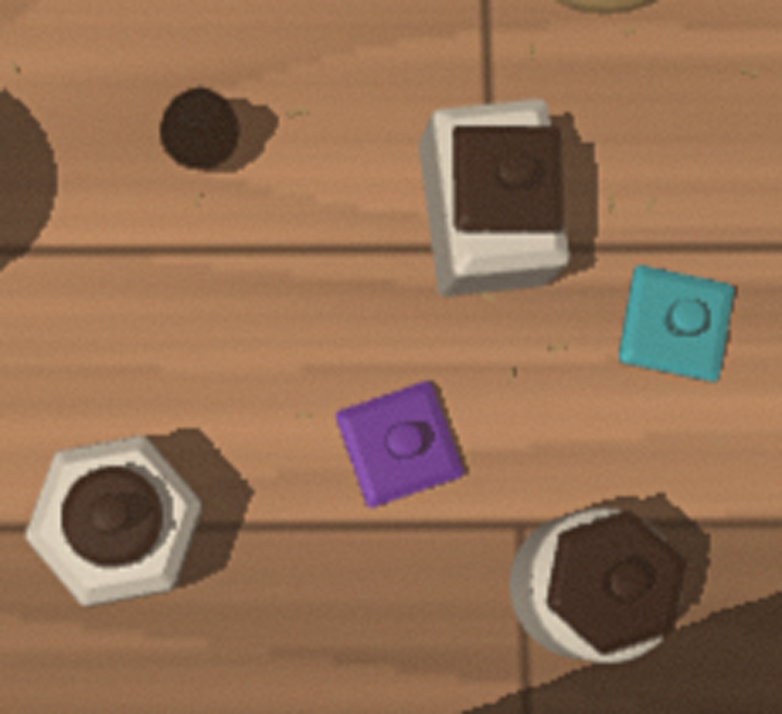

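```bash
cat > m.py <<'E'
from h import *
def pix2plane(p,uv,z):
    R,t=w2c(p); c=-R.T@t
    r=np.c_[(uv[:,0]-p["cx"])/p["fx"],(uv[:,1]-p["cy"])/p["fy"],np.ones(len(uv))]@R
    return c+r*((z-c[2])/r[:,2])[:,None]
def comp(mask,box):
    m=np.zeros_like(mask);l,t,r,b=box;m[t:b,l:r]=mask[t:b,l:r]
    n,L,S,_=cv2.connectedComponentsWithStats(m.astype(np.uint8));
    k=1+np.argmax(S[1:,4]); return L==k
def polyfit(P,sym,w):
    # yaw via minAreaRect-like: minimise extents; report extents
    best=[]
    for a in np.radians(np.arange(0,180 if sym==2 else 360/sym,0.25)):
        es=[];cs=[]
        for k in ([0,1] if sym in(2,4) else [0,1,2]):
            th=a+k*(np.pi/2 if sym in(2,4) else np.pi/3)
            s=P[:,:2]@[np.cos(th),np.sin(th)]; es.append(np.ptp(s)); 
        best.append((np.abs(np.array(es)-w).sum(),np.degrees(a),np.round(np.array(es)*1000,1)))
    return min(best,key=lambda x:x[0])
E
python3 - <<'E'
from m import *
import pickle
p=pickle.load(open("top.pkl","rb"))
C=cloud(p);im=p["image"].astype(int); z=C[...,2]
boxes=dict(round=(262,205,330,275),square=(378,105,438,182),hex=(400,230,472,292),oblong=(130,235,215,315))
W=dict(round=[.062,.062],square=[.068,.068],hex=[.078]*3,oblong=[.092,.056]);S=dict(round=4,square=4,hex=6,oblong=2)
for n,b in boxes.items():
    l,t,r,bb=b
    hi=(z>0.088)&(z<0.15); m=comp(hi,b)
    plate=m&(np.abs(z-0.096)<0.005); knob=m&(z>0.11)
    P=C[plate]; K=C[knob]
    print(n,"plate z",np.median(P[:,2]).round(4),"n",len(P),len(K),"knobz",np.percentile(K[:,2],90).round(4),"knob c",K.mean(0).round(4))
    mn,mx=P.min(0),P.max(0)
    print("  fit",polyfit(P,S[n],W[n]))
    uv=np.argwhere(m)[:,::-1]; print("  rect",cv2.minAreaRect((P[:,:2]*1000).astype(np.float32)))
    sh=comp((z>0.062)&(z<0.082),b); Q=C[sh]
    print("  shoulder n",len(Q),np.median(Q[:,2]).round(4),cv2.minAreaRect((Q[:,:2]*1000).astype(np.float32)))
m=comp((z>0.06)&(z<0.09),(175,95,268,185));P=C[m];print("tt",cv2.minEnclosingCircle((P[:,:2]*1000).astype(np.float32)),np.median(P[:,2]))
E
```

```text
round plate z 0.0965 n 592 109 knobz 0.1248 knob c [0.4337 0.0394 0.1225]
  fit (np.float64(0.0010726788997584003), np.float64(16.5), array([61.5, 61.4]))
  rect ((434.7445983886719, 39.80046463012695), (60.002906799316406, 59.846046447753906), 89.2813949584961)
  shoulder n 1133 0.0765 ((433.8803405761719, 39.999359130859375), (98.18536376953125, 108.04389953613281), 10.8419828414917)
square plate z 0.0964 n 869 107 knobz 0.1242 knob c [ 0.6431 -0.2073  0.1215]
  fit (np.float64(0.001102033309963446), np.float64(89.75), array([68.7, 68.4]))
  rect ((644.365966796875, -208.17489624023438), (68.70326232910156, 68.3723373413086), 89.68169403076172)
  shoulder n 783 0.0749 ((644.7774658203125, -207.50735473632812), (112.15928649902344, 75.61265563964844), 5.996435165405273)
hex plate z 0.0964 n 1133 113 knobz 0.1249 knob c [ 0.3926 -0.2636  0.1218]
  fit (np.float64(0.0012704781820575967), np.float64(17.5), array([78. , 78.7, 78.6]))
  rect ((392.6399841308594, -265.6459655761719), (77.88578796386719, 88.18363952636719), 16.699655532836914)
  shoulder n 357 0.0727 ((388.1072082519531, -252.87124633789062), (94.2505874633789, 70.35086059570312), 14.73184871673584)
oblong plate z 0.0967 n 1143 124 knobz 0.125 knob c [0.3598 0.2967 0.1223]
  fit (np.float64(0.0011704316358282715), np.float64(154.0), array([92. , 57.2]))
  rect ((359.6903991699219, 298.12567138671875), (57.13513946533203, 92.03909301757812), 64.19823455810547)
  shoulder n 436 0.0751 ((346.4576110839844, 268.9322509765625), (21.16889190673828, 87.5531997680664), 67.65412139892578)
tt ((655.4523315429688, 197.244140625), 75.2495346069336) 0.08141225763066992
```

The caddies in the top picture are:
- Oblong lid (165,280) on the square jar.
- Round lid (293,240) on the hex jar.
- Hex lid (440,260) on the round jar.
- Brown square lid (408,143) on the oblong jar.

Three things look like square lids: brown (408,143), purple (378,220) and turquoise (460,185). The brown one sitting on the oblong jar is meant, because it is dark glazed. The enlarged crop confirms this.

I'll start with the hex lid.

servo_tool(
  rows=[
    [0.02, 0.025, 0, 0, 0, 0, 0.3],
    [0.045, 0.058, -0.005, 0, 0, 0, 0.3],
    [0.07, 0.09, -0.01, 0, 0, 0, 0.3],
    [0.095, 0.122, -0.02, 0, 0, 0, 0.3],
    [0.12, 0.154, -0.03, 0, 0, 0, 0.3],
    [0.145, 0.186, -0.035, 0, 0, 0, 0.3],
    [0.17, 0.218, -0.035, 0, 0, 0, 0.3],
    [0.193, 0.248, -0.035, 0, 0, 0, 0.3],
  ],
  newtons=20,
)

```text
time_s: 1.77
ee_pos: [0.3937, -0.2624, 0.1703]
eef_rot: [-3.141, 0.0, 0.372]
force: [0.2, -1.1, 0.4]
grip_width: 0.061
```

servo_tool(
  rows=[
    [-0.001, -0.002, -0.02, 0, 0, 0, 0.3],
    [-0.001, -0.002, -0.045, 0, 0, 0, 0.3],
    [-0.001, -0.002, -0.06, 0, 0, 0, 0.3],
    [-0.001, -0.002, -0.07, 0, 0, 0, 0.3],
    [-0.001, -0.002, -0.07, 0, 0, 0, 0],
    [-0.001, -0.002, -0.07, 0, 0, 0, -1],
    [-0.001, -0.002, -0.07, 0, 0, 0, -1],
    [-0.001, -0.002, -0.07, 0, 0, 0, -1],
  ],
)

```text
time_s: 2.43
ee_pos: [0.393, -0.2649, 0.1013]
eef_rot: [3.14, -0.001, 0.372]
force: [-0.3, -0.2, -0.3]
grip_width: 0.0376
```

servo_tool(
  rows=[
    [0, 0, 0, 0, 0, 0, -1],
    [0, 0, 0, 0, 0, 0, -1],
    [0, 0, 0, 0, 0, 0, -1],
    [0, 0, 0.01, 0, 0, 0, -1],
    [0, 0, 0.025, 0, 0, 0, -1],
    [0, 0, 0.04, 0, 0, 0, -1],
    [0, 0, 0.055, 0, 0, 0, -1],
    [0, 0, 0.06, 0, 0, 0, -1],
  ],
)

```text
time_s: 3.1
ee_pos: [0.3936, -0.2652, 0.1638]
eef_rot: [3.138, -0.002, 0.372]
force: [0.1, -0.5, -1.1]
grip_width: 0.0233
```

servo_tool(
  rows=[
    [0.008, 0.015, 0, 0, 0, 0, -1],
    [0.023, 0.04, 0.004, 0, 0, 0, -1],
    [0.041, 0.072, 0.005, 0, 0, 0, -1],
    [0.06, 0.106, 0.005, 0, 0, 0, -1],
    [0.079, 0.14, 0.005, 0, 0, 0, -1],
    [0.098, 0.174, 0.005, 0, 0, 0, -1],
    [0.117, 0.208, 0.005, 0, 0, 0, -1],
    [0.136, 0.241, 0.005, 0, 0, 0, -1],
  ],
)

```text
time_s: 3.77
ee_pos: [0.53, -0.0222, 0.1687]
eef_rot: [3.138, -0.002, 0.372]
force: [1.2, 0.5, -0.8]
grip_width: 0.0235
```

Remaining to (0.655, 0.197): +0.125, +0.219.

servo_tool(
  rows=[
    [0.018, 0.032, 0, 0, 0, 0, -1],
    [0.037, 0.064, 0, 0, 0, 0, -1],
    [0.055, 0.096, 0, 0, 0, 0, -1],
    [0.073, 0.128, 0, 0, 0, 0, -1],
    [0.09, 0.158, 0, 0, 0, 0, -1],
    [0.105, 0.184, 0, 0, 0, 0, -1],
    [0.117, 0.205, 0, 0, 0, 0, -1],
    [0.125, 0.219, -0.005, 0, 0, 0, -1],
  ],
)

```text
time_s: 4.43
ee_pos: [0.6556, 0.1992, 0.1638]
eef_rot: [3.138, -0.002, 0.373]
force: [-1.1, -1.4, -2.2]
grip_width: 0.0232
```

servo_tool(
  rows=[
    [0, 0, -0.01, 0, 0, 0, -1],
    [0, 0, -0.025, 0, 0, 0, -1],
    [0, 0, -0.04, 0, 0, 0, -1],
    [0, 0, -0.05, 0, 0, 0, -1],
    [0, 0, -0.055, 0, 0, 0, -1],
    [0, 0, -0.058, 0, 0, 0, -1],
    [0, 0, -0.059, 0, 0, 0, -1],
    [0, 0, -0.059, 0, 0, 0, -1],
  ],
)

```text
time_s: 5.1
ee_pos: [0.6558, 0.199, 0.1053]
eef_rot: [3.138, -0.003, 0.373]
force: [-0.7, 0.1, -0.3]
grip_width: 0.023
```

servo_tool(
  rows=[
    [0, 0, -0.002, 0, 0, 0, -1],
    [0, 0, -0.004, 0, 0, 0, -1],
    [0, 0, -0.005, 0, 0, 0, -1],
    [0, 0, -0.006, 0, 0, 0, -1],
    [0, 0, -0.006, 0, 0, 0, -1],
    [0, 0, -0.006, 0, 0, 0, -1],
    [0, 0, -0.006, 0, 0, 0, -1],
    [0, 0, -0.006, 0, 0, 0, -1],
  ],
)

```text
time_s: 5.77
ee_pos: [0.6563, 0.1992, 0.1011]
eef_rot: [3.138, -0.005, 0.373]
force: [-3.4, -1.2, 10.0]
grip_width: 0.0235
```

Contact at 10 N, so I'll release and rise.

servo_tool(
  rows=[
    [0, 0, 0, 0, 0, 0, -0.2],
    [0, 0, 0, 0, 0, 0, 0.1],
    [0, 0, 0, 0, 0, 0, 0.2],
    [0, 0, 0, 0, 0, 0, 0.2],
    [0, 0, 0.015, 0, 0, 0, 0.2],
    [0, 0, 0.035, 0, 0, 0, 0.2],
    [0, 0, 0.055, 0, 0, 0, 0.2],
    [0, 0, 0.07, 0, 0, 0, 0.2],
  ],
)

```text
time_s: 6.43
ee_pos: [0.6565, 0.1992, 0.1726]
eef_rot: [3.138, -0.006, 0.373]
force: [-0.0, 0.0, 0.2]
grip_width: 0.0561
```

Run:
```python
from m import *
p=cams.camera("top"); save(p,"top1.png")
s=cams.camera("side"); save(s,"side1.png",(180,140,450,390),2.4)
print(ctrl.get_obs()["ee_pos"],ctrl.get_obs()["time_s"])
C=cloud(p);z=C[...,2]
l,t,r,b=395,225,475,295
sh=comp((z>0.062)&(z<0.083),(l,t,r,b));Q=C[sh];print("round jar",len(Q),cv2.minEnclosingCircle((Q[:,:2]*1000).astype(np.float32)))
rim=comp((z>0.0845)&(z<0.095),(l,t,r,b));Q=C[rim];print("rim",len(Q),Q[:,2].mean(),cv2.minEnclosingCircle((Q[:,:2]*1000).astype(np.float32)))
```

```text
[0.65720106 0.19942211 0.17382442] 6.5333
round jar 1109 ((391.1112060546875, -264.6079406738281), 47.68711853027344)
rim 183 0.08858921692480681 ((391.55780029296875, -264.9134826660156), 25.99746322631836)
```

View pics/side1.png

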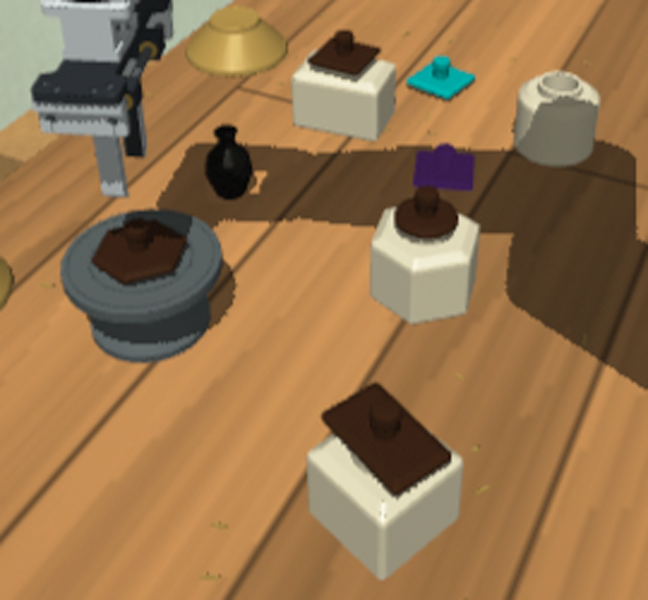

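View pics/top1.png

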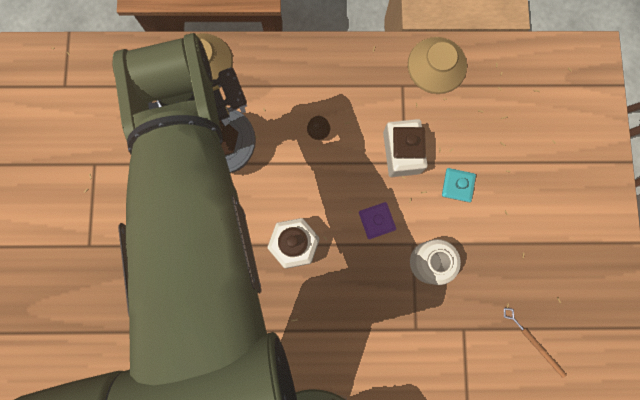

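The hex lid lies flat on the turntable (side crop ~(140,250)). The emptied round jar's rim centre is at (0.3915, -0.2648). Next is the round lid at (0.434, 0.0396).

servo_tool(
  rows=[
    [-0.015, -0.01, 0, 0, 0, 0, 0.3],
    [-0.045, -0.032, 0, 0, 0, 0, 0.3],
    [-0.077, -0.055, -0.003, 0, 0, 0, 0.3],
    [-0.11, -0.079, -0.006, 0, 0, 0, 0.3],
    [-0.142, -0.102, -0.01, 0, 0, 0, 0.3],
    [-0.174, -0.125, -0.014, 0, 0, 0, 0.3],
    [-0.204, -0.146, -0.018, 0, 0, 0, 0.3],
    [-0.223, -0.16, -0.02, 0, 0, 0, 0.3],
  ],
)

```text
time_s: 7.2
ee_pos: [0.431, 0.0382, 0.1521]
eef_rot: [3.138, -0.007, 0.373]
force: [0.1, 0.1, 0.0]
grip_width: 0.0613
```

servo_tool(
  rows=[
    [0.003, 0.0015, -0.015, 0.001, 0.008, 0, 0.3],
    [0.003, 0.0015, -0.03, 0.001, 0.008, 0, 0.3],
    [0.003, 0.0015, -0.045, 0.001, 0.008, 0, 0.3],
    [0.003, 0.0015, -0.052, 0.001, 0.008, 0, 0.3],
    [0.003, 0.0015, -0.052, 0.001, 0.008, 0, 0],
    [0.003, 0.0015, -0.052, 0.001, 0.008, 0, -1],
    [0.003, 0.0015, -0.052, 0.001, 0.008, 0, -1],
    [0.003, 0.0015, -0.052, 0.001, 0.008, 0, -1],
  ],
)

```text
time_s: 7.87
ee_pos: [0.4343, 0.0398, 0.1007]
eef_rot: [3.142, -0.001, 0.373]
force: [0.2, 0.7, 0.5]
grip_width: 0.038
```

servo_tool(
  rows=[
    [0, 0, 0, 0, 0, 0, -1],
    [0, 0, 0, 0, 0, 0, -1],
    [0, 0, 0, 0, 0, 0, -1],
    [0, 0, 0.01, 0, 0, 0, -1],
    [0, 0, 0.025, 0, 0, 0, -1],
    [0, 0, 0.04, 0, 0, 0, -1],
    [0, 0, 0.055, 0, 0, 0, -1],
    [0, 0, 0.06, 0, 0, 0, -1],
  ],
)

```text
time_s: 8.53
ee_pos: [0.4351, 0.0398, 0.1631]
eef_rot: [3.14, -0.004, 0.373]
force: [-0.7, 0.3, -0.2]
grip_width: 0.0235
```

servo_tool(
  rows=[
    [-0.002, -0.015, 0, 0, 0, 0, -1],
    [-0.007, -0.048, 0, 0, 0, 0, -1],
    [-0.013, -0.088, 0, 0, 0, 0, -1],
    [-0.019, -0.129, 0, 0, 0, 0, -1],
    [-0.025, -0.17, 0, 0, 0, 0, -1],
    [-0.031, -0.211, 0, 0, 0, 0, -1],
    [-0.037, -0.25, 0, 0, 0, 0, -1],
    [-0.041, -0.28, 0, 0, 0, 0, -1],
  ],
)

```text
time_s: 9.2
ee_pos: [0.393, -0.2428, 0.1632]
eef_rot: [3.14, -0.004, 0.372]
force: [1.6, -0.1, -0.2]
grip_width: 0.0235
```

servo_tool(
  rows=[
    [-0.001, -0.012, 0, 0, 0.004, 0, -1],
    [-0.0015, -0.019, 0, 0, 0.004, 0, -1],
    [-0.002, -0.022, -0.01, 0, 0.004, 0, -1],
    [-0.002, -0.022, -0.025, 0, 0.004, 0, -1],
    [-0.002, -0.022, -0.04, 0, 0.004, 0, -1],
    [-0.002, -0.022, -0.05, 0, 0.004, 0, -1],
    [-0.002, -0.022, -0.055, 0, 0.004, 0, -1],
    [-0.002, -0.022, -0.057, 0, 0.004, 0, -1],
  ],
)

```text
time_s: 9.87
ee_pos: [0.3909, -0.264, 0.1053]
eef_rot: [-3.14, 0.001, 0.373]
force: [-0.6, -0.3, -0.7]
grip_width: 0.0235
```

servo_tool(
  rows=[
    [0, 0, -0.001, 0, 0, 0, -1],
    [0, 0, -0.002, 0, 0, 0, -1],
    [0, 0, -0.003, 0, 0, 0, -1],
    [0, 0, -0.004, 0, 0, 0, -1],
    [0, 0, -0.005, 0, 0, 0, -1],
    [0, 0, -0.005, 0, 0, 0, -1],
    [0, 0, -0.005, 0, 0, 0, -1],
    [0, 0, -0.005, 0, 0, 0, -1],
  ],
)

```text
time_s: 10.53
ee_pos: [0.3911, -0.2641, 0.1011]
eef_rot: [-3.141, 0.0, 0.373]
force: [-3.1, 2.7, 8.3]
grip_width: 0.0232
```

servo_tool(
  rows=[
    [0, 0, 0, 0, 0, 0, -0.2],
    [0, 0, 0, 0, 0, 0, 0.1],
    [0, 0, 0, 0, 0, 0, 0.2],
    [0, 0, 0, 0, 0, 0, 0.2],
    [0, 0, 0.015, 0, 0, 0, 0.2],
    [0, 0, 0.035, 0, 0, 0, 0.2],
    [0, 0, 0.055, 0, 0, 0, 0.2],
    [0, 0, 0.07, 0, 0, 0, 0.2],
  ],
)

```text
time_s: 11.2
ee_pos: [0.3913, -0.2642, 0.1726]
eef_rot: [3.141, -0.0, 0.373]
force: [-0.1, -0.0, -0.3]
grip_width: 0.0562
```

Run:
```python
from m import *
p=cams.camera("top"); save(p,"top2.png",(130,90,500,310),2.1)
print(ctrl.get_obs()["ee_pos"])
C=cloud(p);z=C[...,2]
bx=(262,205,335,280)
rim=comp((z>0.0845)&(z<0.095),bx);Q=C[rim];print("hexrim",len(Q),cv2.minEnclosingCircle((Q[:,:2]*1000).astype(np.float32)))
Q=C[comp((z>0.062)&(z<0.083),bx)];print("hex jar",polyfit(Q,6,[.098]*3),cv2.minEnclosingCircle((Q[:,:2]*1000).astype(np.float32)))
bx=(180,100,262,180)
P=C[comp((z>0.0905)&(z<0.1),bx)];K=C[comp(z>0.11,bx)]
print("hex lid",polyfit(P,6,[.078]*3),cv2.minAreaRect((P[:,:2]*1000).astype(np.float32))[:2],np.median(P[:,2]),K.mean(0))
bx=(400,230,472,292)
P=C[comp((z>0.09)&(z<0.1),bx)];print("round lid",cv2.minEnclosingCircle((P[:,:2]*1000).astype(np.float32)),np.median(P[:,2]))
```

```text
[ 0.39208186 -0.26484109  0.17495639]
hexrim 168 ((433.63134765625, 39.793113708496094), 25.648271560668945)
hex jar (np.float64(0.000180955000856603), np.float64(9.75), array([98. , 98.1, 98.1])) ((434.27581787109375, 39.851009368896484), 54.92068862915039)
hex lid (np.float64(0.0006907525895481076), np.float64(17.75), array([78.4, 78.3, 78. ])) ((654.7135009765625, 199.44578552246094), (86.68766021728516, 77.74137878417969)) 0.09588102271430445 [0.65342896 0.19835513 0.12104808]
round lid ((411.13848876953125, -253.71548461914062), 20.62920570373535) 0.09557087211618469
```

View pics/top2.png

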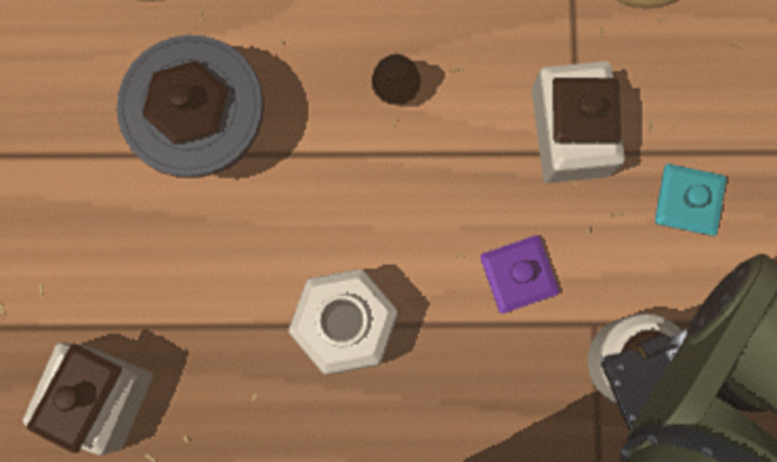

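The hex lid is at (0.6545, 0.199) with yaw 17.75°. The empty hex jar is at (0.434, 0.040) with yaw 9.75°. I'll fetch the hex lid and turn it -0.14 rad.

servo_tool(
  rows=[
    [0.015, 0.026, 0, 0, 0, 0, 0.3],
    [0.034, 0.06, 0, 0, 0, 0, 0.3],
    [0.053, 0.095, 0, 0, 0, 0, 0.3],
    [0.073, 0.13, 0, 0, 0, 0, 0.3],
    [0.093, 0.165, 0, 0, 0, 0, 0.3],
    [0.113, 0.2, 0, 0, 0, 0, 0.3],
    [0.133, 0.235, 0, 0, 0, 0, 0.3],
    [0.153, 0.27, 0, 0, 0, 0, 0.3],
  ],
)

```text
time_s: 11.92
ee_pos: [0.5456, 0.0072, 0.1744]
eef_rot: [3.138, -0.002, 0.373]
force: [0.4, -1.2, 0.4]
grip_width: 0.0609
```

servo_tool(
  rows=[
    [0.019, 0.034, 0, 0.004, 0.002, 0, 0.3],
    [0.038, 0.068, 0, 0.004, 0.002, 0, 0.3],
    [0.057, 0.1, 0, 0.004, 0.002, 0, 0.3],
    [0.074, 0.132, 0, 0.004, 0.002, 0, 0.3],
    [0.09, 0.16, -0.005, 0.004, 0.002, 0, 0.3],
    [0.102, 0.18, -0.012, 0.004, 0.002, 0, 0.3],
    [0.109, 0.192, -0.02, 0.004, 0.002, 0, 0.3],
    [0.109, 0.192, -0.025, 0.004, 0.002, 0, 0.3],
  ],
)

```text
time_s: 12.58
ee_pos: [0.6547, 0.2014, 0.1469]
eef_rot: [-3.14, 0.0, 0.375]
force: [-0.5, -1.1, -1.0]
grip_width: 0.0611
```

servo_tool(
  rows=[
    [0, -0.002, -0.015, 0, 0, 0, 0.3],
    [0, -0.002, -0.03, 0, 0, 0, 0.3],
    [0, -0.002, -0.042, 0, 0, 0, 0.3],
    [0, -0.002, -0.047, 0, 0, 0, 0.3],
    [0, -0.002, -0.047, 0, 0, 0, 0],
    [0, -0.002, -0.047, 0, 0, 0, -1],
    [0, -0.002, -0.047, 0, 0, 0, -1],
    [0, -0.002, -0.047, 0, 0, 0, -1],
  ],
)

```text
time_s: 13.25
ee_pos: [0.655, 0.1994, 0.1009]
eef_rot: [-3.14, -0.001, 0.375]
force: [0.2, 0.8, -0.5]
grip_width: 0.0378
```

servo_tool(
  rows=[
    [0, 0, 0, 0, 0, 0, -1],
    [0, 0, 0, 0, 0, 0, -1],
    [0, 0, 0, 0, 0, 0, -1],
    [0, 0, 0.01, 0, 0, 0, -1],
    [0, 0, 0.025, 0, 0, 0, -1],
    [0, 0, 0.04, 0, 0, 0, -1],
    [0, 0, 0.055, 0, 0, 0, -1],
    [0, 0, 0.06, 0, 0, 0, -1],
  ],
)

```text
time_s: 13.92
ee_pos: [0.6557, 0.1997, 0.1639]
eef_rot: [-3.14, -0.004, 0.375]
force: [-0.2, 0.6, -1.4]
grip_width: 0.0232
```

servo_tool(
  rows=[
    [-0.012, -0.009, 0, 0, 0.004, -0.02, -1],
    [-0.04, -0.029, 0, 0, 0.004, -0.05, -1],
    [-0.072, -0.052, 0, 0, 0.004, -0.08, -1],
    [-0.105, -0.076, 0, 0, 0.004, -0.11, -1],
    [-0.138, -0.1, 0, 0, 0.004, -0.14, -1],
    [-0.17, -0.123, 0, 0, 0.004, -0.142, -1],
    [-0.198, -0.143, 0, 0, 0.004, -0.142, -1],
    [-0.2215, -0.16, 0, 0, 0.004, -0.142, -1],
  ],
)

```text
time_s: 14.58
ee_pos: [0.432, 0.0387, 0.1638]
eef_rot: [-3.139, -0.0, 0.233]
force: [0.3, -0.2, -2.0]
grip_width: 0.0235
```

servo_tool(
  rows=[
    [0.002, 0.001, -0.01, 0, 0, 0, -1],
    [0.002, 0.001, -0.025, 0, 0, 0, -1],
    [0.002, 0.001, -0.04, 0, 0, 0, -1],
    [0.002, 0.001, -0.05, 0, 0, 0, -1],
    [0.002, 0.001, -0.055, 0, 0, 0, -1],
    [0.002, 0.001, -0.057, 0, 0, 0, -1],
    [0.002, 0.001, -0.058, 0, 0, 0, -1],
    [0.002, 0.001, -0.058, 0, 0, 0, -1],
  ],
)

```text
time_s: 15.25
ee_pos: [0.4343, 0.0398, 0.1061]
eef_rot: [-3.139, -0.0, 0.233]
force: [0.0, -0.1, -1.3]
grip_width: 0.0233
```

servo_tool(
  rows=[
    [0, 0, -0.001, 0, 0, 0, -1],
    [0, 0, -0.002, 0, 0, 0, -1],
    [0, 0, -0.003, 0, 0, 0, -1],
    [0, 0, -0.004, 0, 0, 0, -1],
    [0, 0, -0.005, 0, 0, 0, -1],
    [0, 0, -0.005, 0, 0, 0, -1],
    [0, 0, -0.005, 0, 0, 0, -1],
    [0, 0, -0.005, 0, 0, 0, -1],
  ],
)

```text
time_s: 15.92
ee_pos: [0.4347, 0.0395, 0.1021]
eef_rot: [-3.14, -0.002, 0.233]
force: [-5.2, -2.6, 11.8]
grip_width: 0.0237
```

servo_tool(
  rows=[
    [0, 0, 0, 0, 0, 0, -0.2],
    [0, 0, 0, 0, 0, 0, 0.1],
    [0, 0, 0, 0, 0, 0, 0.2],
    [0, 0, 0, 0, 0, 0, 0.2],
    [0, 0, 0.015, 0, 0, 0, 0.2],
    [0, 0, 0.035, 0, 0, 0, 0.2],
    [0, 0, 0.055, 0, 0, 0, 0.2],
    [0, 0, 0.07, 0, 0, 0, 0.2],
  ],
)

```text
time_s: 16.58
ee_pos: [0.4349, 0.0396, 0.1734]
eef_rot: [-3.14, -0.002, 0.233]
force: [0.4, -0.8, -0.1]
grip_width: 0.0565
```

Run:
```python
from m import *
p=cams.camera("side"); save(p,"side3.png",(180,140,450,390),2.4)
```

```text
(no output)
```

View pics/side3.png

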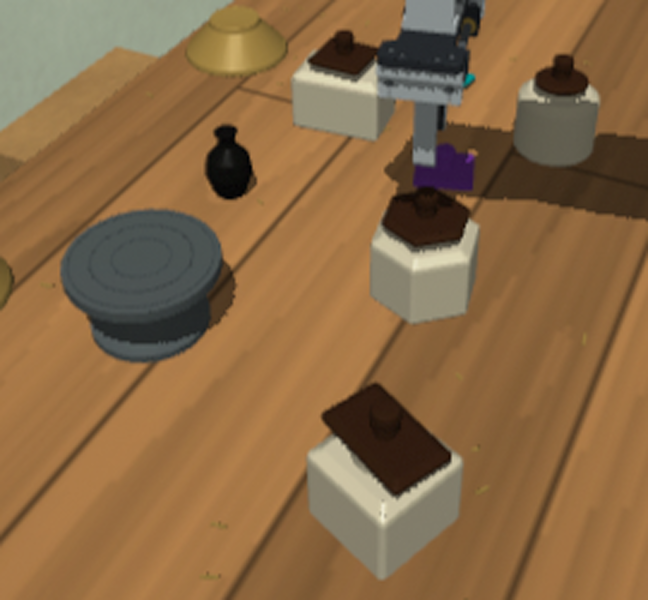

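The side crop shows the hex lid at (427,220) in line with its jar and the round lid at (560,80) seated. Next is the oblong lid at (0.360, 0.2975).

servo_tool(
  rows=[
    [-0.004, 0.015, 0, 0, 0, 0, 0.3],
    [-0.013, 0.045, 0, 0, 0, 0, 0.3],
    [-0.023, 0.08, -0.003, 0, 0, 0, 0.3],
    [-0.034, 0.118, -0.006, 0, 0, 0, 0.3],
    [-0.045, 0.156, -0.01, 0, 0, 0, 0.3],
    [-0.056, 0.194, -0.014, 0, 0, 0, 0.3],
    [-0.067, 0.23, -0.018, 0, 0, 0, 0.3],
    [-0.075, 0.258, -0.02, 0, 0, 0, 0.3],
  ],
)

```text
time_s: 17.3
ee_pos: [0.3594, 0.2998, 0.1548]
eef_rot: [-3.141, -0.005, 0.234]
force: [1.0, -0.6, -0.1]
grip_width: 0.0609
```

servo_tool(
  rows=[
    [0.0005, -0.0025, -0.015, 0, 0.005, 0, 0.3],
    [0.0005, -0.0025, -0.03, 0, 0.005, 0, 0.3],
    [0.0005, -0.0025, -0.047, 0, 0.005, 0, 0.3],
    [0.0005, -0.0025, -0.055, 0, 0.005, 0, 0.3],
    [0.0005, -0.0025, -0.055, 0, 0.005, 0, 0],
    [0.0005, -0.0025, -0.055, 0, 0.005, 0, -1],
    [0.0005, -0.0025, -0.055, 0, 0.005, 0, -1],
    [0.0005, -0.0025, -0.055, 0, 0.005, 0, -1],
  ],
)

```text
time_s: 17.97
ee_pos: [0.3603, 0.2975, 0.1006]
eef_rot: [-3.139, -0.002, 0.234]
force: [0.1, 0.9, -0.0]
grip_width: 0.0379
```

servo_tool(
  rows=[
    [0, 0, 0, 0, 0, 0, -1],
    [0, 0, 0, 0, 0, 0, -1],
    [0, 0, 0, 0, 0, 0, -1],
    [0, 0, 0.01, 0, 0, 0, -1],
    [0, 0, 0.025, 0, 0, 0, -1],
    [0, 0, 0.04, 0, 0, 0, -1],
    [0, 0, 0.055, 0, 0, 0, -1],
    [0, 0, 0.06, 0, 0, 0, -1],
  ],
)

```text
time_s: 18.63
ee_pos: [0.3609, 0.2979, 0.163]
eef_rot: [-3.138, -0.004, 0.234]
force: [0.0, -0.0, -1.1]
grip_width: 0.0233
```

servo_tool(
  rows=[
    [0.012, -0.004, 0, 0, 0, 0, -1],
    [0.045, -0.015, 0, 0, 0, 0, -1],
    [0.084, -0.029, 0, 0, 0, 0, -1],
    [0.123, -0.042, 0, 0, 0, 0, -1],
    [0.162, -0.056, 0, 0, 0, 0, -1],
    [0.2, -0.069, 0, 0, 0, 0, -1],
    [0.235, -0.081, 0, 0, 0, 0, -1],
    [0.265, -0.091, 0, 0, 0, 0, -1],
  ],
)

```text
time_s: 19.3
ee_pos: [0.6282, 0.2047, 0.1616]
eef_rot: [-3.138, -0.003, 0.233]
force: [-0.4, -0.1, -1.5]
grip_width: 0.0233
```

servo_tool(
  rows=[
    [0.015, -0.004, 0, -0.003, 0.003, 0, -1],
    [0.024, -0.007, -0.005, -0.003, 0.003, 0, -1],
    [0.027, -0.008, -0.018, -0.003, 0.003, 0, -1],
    [0.027, -0.008, -0.033, -0.003, 0.003, 0, -1],
    [0.027, -0.008, -0.045, -0.003, 0.003, 0, -1],
    [0.027, -0.008, -0.053, -0.003, 0.003, 0, -1],
    [0.027, -0.008, -0.056, -0.003, 0.003, 0, -1],
    [0.027, -0.008, -0.057, -0.003, 0.003, 0, -1],
  ],
)

```text
time_s: 19.97
ee_pos: [0.6547, 0.197, 0.1041]
eef_rot: [-3.141, 0.001, 0.233]
force: [0.3, 0.3, -1.1]
grip_width: 0.0235
```

servo_tool(
  rows=[
    [0, 0, -0.002, 0, 0, 0, -1],
    [0, 0, -0.003, 0, 0, 0, -1],
    [0, 0, -0.004, 0, 0, 0, -1],
    [0, 0, -0.005, 0, 0, 0, -1],
    [0, 0, -0.006, 0, 0, 0, -1],
    [0, 0, -0.006, 0, 0, 0, -1],
    [0, 0, -0.006, 0, 0, 0, -1],
    [0, 0, -0.006, 0, 0, 0, -1],
  ],
)

```text
time_s: 20.63
ee_pos: [0.6552, 0.1972, 0.1002]
eef_rot: [-3.141, -0.001, 0.233]
force: [-4.4, -1.2, 10.1]
grip_width: 0.0236
```

Contact again. I'll release, then look at the square jar.

servo_tool(
  rows=[
    [0, 0, 0, 0, 0, 0, -0.2],
    [0, 0, 0, 0, 0, 0, 0.1],
    [0, 0, 0, 0, 0, 0, 0.2],
    [0, 0, 0, 0, 0, 0, 0.2],
    [0, 0, 0.015, 0, 0, 0, 0.2],
    [0, 0, 0.035, 0, 0, 0, 0.2],
    [0, 0, 0.055, 0, 0, 0, 0.2],
    [0, 0, 0.07, 0, 0, 0, 0.2],
  ],
)

```text
time_s: 21.3
ee_pos: [0.6555, 0.1972, 0.1718]
eef_rot: [-3.141, -0.002, 0.233]
force: [0.3, 0.1, -0.3]
grip_width: 0.0563
```

servo_tool(
  rows=[
    [0, -0.015, 0, 0, 0, 0, 0.3],
    [-0.001, -0.045, 0, 0, 0, 0, 0.3],
    [-0.002, -0.083, 0, 0, 0, 0, 0.3],
    [-0.003, -0.123, 0, 0, 0, 0, 0.3],
    [-0.004, -0.163, 0, 0, 0, 0, 0.3],
    [-0.005, -0.203, 0, 0, 0, 0, 0.3],
    [-0.006, -0.243, 0, 0, 0, 0, 0.3],
    [-0.007, -0.28, 0, 0, 0, 0, 0.3],
  ],
)

```text
time_s: 21.97
ee_pos: [0.6474, -0.0859, 0.1708]
eef_rot: [-3.14, -0.001, 0.233]
force: [0.1, -0.3, 0.1]
grip_width: 0.0613
```

Run:
```python
from m import *
p=cams.camera("top"); save(p,"top4.png",(130,90,500,310),2.1)
o=ctrl.get_obs();print(o["ee_pos"],o["eef_rot"],o["time_s"])
C=cloud(p);z=C[...,2]
bx=(130,235,215,315)
rim=comp((z>0.0845)&(z<0.095),bx);Q=C[rim];print("sqrim",len(Q),cv2.minEnclosingCircle((Q[:,:2]*1000).astype(np.float32)))
Q=C[comp((z>0.062)&(z<0.083),bx)];print("sq jar",polyfit(Q,4,[.088]*2),cv2.minAreaRect((Q[:,:2]*1000).astype(np.float32)))
bx=(180,100,262,180)
P=C[comp((z>0.0905)&(z<0.1),bx)];K=C[comp(z>0.11,bx)]
print("obl lid",polyfit(P,2,[.092,.056]),cv2.minAreaRect((P[:,:2]*1000).astype(np.float32)),np.median(P[:,2]),K.mean(0))
bx=(262,205,330,275)
P=C[comp((z>0.0905)&(z<0.1),bx)];Q=C[comp((z>0.062)&(z<0.083),bx)]
print("hex lid",polyfit(P,6,[.078]*3),cv2.minAreaRect((P[:,:2]*1000).astype(np.float32)),np.median(P[:,2]));print("jar",polyfit(Q,6,[.098]*3),cv2.minEnclosingCircle((Q[:,:2]*1000).astype(np.float32)))
```

```text
[ 0.64707411 -0.0920361   0.17063196] [ 3.14154221e+00 -5.65408620e-04  2.28274669e-01] 22.0167
sqrim 204 ((359.3755798339844, 300.2300720214844), 26.262710571289062)
sq jar (np.float64(0.0004438104066611659), np.float64(68.25), array([88.1, 88.3])) ((358.5772399902344, 300.11395263671875), (88.11791229248047, 88.3179931640625), 68.12879180908203)
obl lid (np.float64(0.0018054303112296152), np.float64(153.0), array([92.6, 57.2])) ((654.2000122070312, 197.41998291015625), (57.11305618286133, 92.67515563964844), 62.8745231628418) 0.09578163209072234 [0.65228574 0.19637903 0.12120683]
hex lid (np.float64(0.10407280390968889), np.float64(41.25), array([39.7, 32. , 58.3])) ((441.4897766113281, 72.1578140258789), (16.70463752746582, 58.660972595214844), 77.34405517578125) 0.0963554643841298
jar (np.float64(0.11356891811641673), np.float64(45.5), array([52.5, 48.1, 79.8])) ((440.72467041015625, 67.47570037841797), 39.94276428222656)
```

View pics/top4.png

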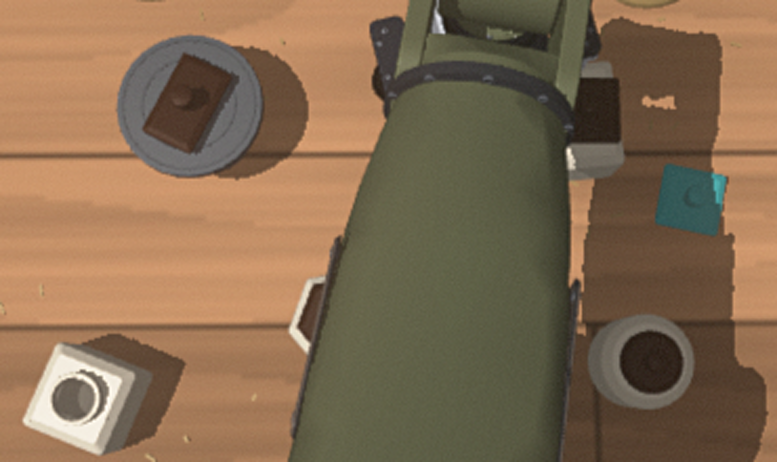

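Square jar: (0.359, 0.300), yaw -21.8°. Oblong lid on the turntable: (0.654, 0.197), yaw 153°. Next is the square lid at (0.6435, -0.2078).

servo_tool(
  rows=[
    [0, -0.03, 0, 0, 0, 0, 0.3],
    [-0.001, -0.06, 0, 0, 0, 0, 0.3],
    [-0.002, -0.088, 0, 0, 0, 0, 0.3],
    [-0.003, -0.107, 0, 0, 0, 0, 0.3],
    [-0.003, -0.115, -0.005, 0, 0, 0, 0.3],
    [-0.003, -0.115, -0.015, 0, 0, 0, 0.3],
    [-0.003, -0.115, -0.022, 0, 0, 0, 0.3],
    [-0.003, -0.115, -0.025, 0, 0, 0, 0.3],
  ],
)

```text
time_s: 22.68
ee_pos: [0.6435, -0.2056, 0.1432]
eef_rot: [-3.14, 0.002, 0.229]
force: [-0.2, -0.1, -0.0]
grip_width: 0.0609
```

servo_tool(
  rows=[
    [0, -0.002, -0.015, 0, 0, 0, 0.3],
    [0, -0.002, -0.028, 0, 0, 0, 0.3],
    [0, -0.002, -0.038, 0, 0, 0, 0.3],
    [0, -0.002, -0.043, 0, 0, 0, 0.3],
    [0, -0.002, -0.043, 0, 0, 0, 0],
    [0, -0.002, -0.043, 0, 0, 0, -1],
    [0, -0.002, -0.043, 0, 0, 0, -1],
    [0, -0.002, -0.043, 0, 0, 0, -1],
  ],
)

```text
time_s: 23.35
ee_pos: [0.6439, -0.2077, 0.1011]
eef_rot: [-3.141, 0.001, 0.229]
force: [0.5, -0.1, -0.3]
grip_width: 0.0377
```

servo_tool(
  rows=[
    [0, 0, 0, 0, 0, 0, -1],
    [0, 0, 0, 0, 0, 0, -1],
    [0, 0, 0, 0, 0, 0, -1],
    [0, 0, 0.01, 0, 0, 0, -1],
    [0, 0, 0.025, 0, 0, 0, -1],
    [0, 0, 0.04, 0, 0, 0, -1],
    [0, 0, 0.06, 0, 0, 0, -1],
    [0, 0, 0.07, 0, 0, 0, -1],
  ],
)

```text
time_s: 24.02
ee_pos: [0.6443, -0.2079, 0.174]
eef_rot: [3.141, -0.002, 0.229]
force: [-0.3, -0.2, -0.3]
grip_width: 0.0233
```

servo_tool(
  rows=[
    [-0.006, 0.011, 0, 0, 0, -0.02, -1],
    [-0.019, 0.035, 0, 0, 0, -0.06, -1],
    [-0.036, 0.066, 0, 0, 0, -0.11, -1],
    [-0.055, 0.1, 0, 0, 0, -0.16, -1],
    [-0.075, 0.135, 0, 0, 0, -0.21, -1],
    [-0.094, 0.17, 0, 0, 0, -0.26, -1],
    [-0.114, 0.205, 0, 0, 0, -0.31, -1],
    [-0.133, 0.24, 0, 0, 0, -0.36, -1],
  ],
)

```text
time_s: 24.68
ee_pos: [0.51, 0.0335, 0.1743]
eef_rot: [3.141, -0.002, -0.133]
force: [0.9, 1.3, -1.1]
grip_width: 0.0237
```

servo_tool(
  rows=[
    [-0.019, 0.034, 0, 0, 0.002, -0.014, -1],
    [-0.039, 0.069, 0, 0, 0.002, -0.014, -1],
    [-0.059, 0.104, 0, 0, 0.002, -0.014, -1],
    [-0.079, 0.139, 0, 0, 0.002, -0.014, -1],
    [-0.098, 0.174, 0, 0, 0.002, -0.014, -1],
    [-0.117, 0.207, 0, 0, 0.002, -0.014, -1],
    [-0.132, 0.234, 0, 0, 0.002, -0.014, -1],
    [-0.144, 0.255, -0.005, 0, 0.002, -0.014, -1],
  ],
)

```text
time_s: 25.35
ee_pos: [0.3647, 0.2906, 0.1703]
eef_rot: [-3.141, -0.001, -0.146]
force: [0.2, 0.1, -1.2]
grip_width: 0.0232
```

servo_tool(
  rows=[
    [-0.005, 0.008, -0.003, 0, 0, 0, -1],
    [-0.0055, 0.0095, -0.01, 0, 0, 0, -1],
    [-0.0055, 0.0095, -0.023, 0, 0, 0, -1],
    [-0.0055, 0.0095, -0.038, 0, 0, 0, -1],
    [-0.0055, 0.0095, -0.05, 0, 0, 0, -1],
    [-0.0055, 0.0095, -0.059, 0, 0, 0, -1],
    [-0.0055, 0.0095, -0.064, 0, 0, 0, -1],
    [-0.0055, 0.0095, -0.065, 0, 0, 0, -1],
  ],
)

```text
time_s: 26.02
ee_pos: [0.3592, 0.2996, 0.1046]
eef_rot: [3.141, -0.0, -0.147]
force: [-0.0, 0.3, -1.3]
grip_width: 0.0236
```

servo_tool(
  rows=[
    [0, 0, -0.001, 0, 0, 0, -1],
    [0, 0, -0.002, 0, 0, 0, -1],
    [0, 0, -0.003, 0, 0, 0, -1],
    [0, 0, -0.004, 0, 0, 0, -1],
    [0, 0, -0.005, 0, 0, 0, -1],
    [0, 0, -0.005, 0, 0, 0, -1],
    [0, 0, -0.005, 0, 0, 0, -1],
    [0, 0, -0.005, 0, 0, 0, -1],
  ],
)

```text
time_s: 26.68
ee_pos: [0.3598, 0.2998, 0.1013]
eef_rot: [-3.141, -0.002, -0.146]
force: [-5.2, -5.4, 17.6]
grip_width: 0.0231
```

servo_tool(
  rows=[
    [0, 0, 0, 0, 0, 0, -0.2],
    [0, 0, 0, 0, 0, 0, 0.1],
    [0, 0, 0, 0, 0, 0, 0.2],
    [0, 0, 0, 0, 0, 0, 0.2],
    [0, 0, 0.015, 0, 0, 0, 0.2],
    [0, 0, 0.035, 0, 0, 0, 0.2],
    [0, 0, 0.055, 0, 0, 0, 0.2],
    [0, 0, 0.07, 0, 0, 0, 0.2],
  ],
)

```text
time_s: 27.35
ee_pos: [0.3599, 0.2999, 0.1727]
eef_rot: [-3.14, -0.002, -0.146]
force: [0.4, -0.1, 0.2]
grip_width: 0.0566
```

Run:
```python
from m import *
p=cams.camera("top"); save(p,"top5.png",(130,90,500,310),2.1)
o=ctrl.get_obs();print(o["ee_pos"],o["eef_rot"],o["time_s"])
C=cloud(p);z=C[...,2]
bx=(375,105,438,185)
rim=comp((z>0.0845)&(z<0.095),bx);Q=C[rim];print("obrim",len(Q),cv2.minEnclosingCircle((Q[:,:2]*1000).astype(np.float32)))
Q=C[comp((z>0.062)&(z<0.083),bx)];print("ob jar",polyfit(Q,2,[.112,.076]),cv2.minAreaRect((Q[:,:2]*1000).astype(np.float32)))
bx=(262,205,330,275)
P=C[comp((z>0.0905)&(z<0.1),bx)];Q=C[comp((z>0.062)&(z<0.083),bx)]
print("hex lid",polyfit(P,6,[.078]*3),cv2.minAreaRect((P[:,:2]*1000).astype(np.float32)),np.median(P[:,2]));print("jar",polyfit(Q,6,[.098]*3),cv2.minEnclosingCircle((Q[:,:2]*1000).astype(np.float32)))
```

```text
[0.36075492 0.30052494 0.17510634] [-3.13759511 -0.00498977 -0.14628997] 27.4
obrim 166 ((644.8717651367188, -207.97457885742188), 26.220144271850586)
ob jar (np.float64(0.0005983743992473423), np.float64(5.75), array([112. ,  76.6])) ((644.6728515625, -207.74610900878906), (111.99922180175781, 76.5859146118164), 5.73491096496582)
hex lid (np.float64(0.00010015764896799395), np.float64(9.75), array([77.9, 78. , 78. ])) ((433.87933349609375, 39.95922088623047), (86.87062072753906, 78.00384521484375), 39.72971725463867) 0.09666200937454426
jar (np.float64(0.0002987285712132415), np.float64(11.0), array([98. , 97.9, 98.2])) ((434.04754638671875, 40.15947341918945), 55.04544448852539)
```

View pics/top5.png

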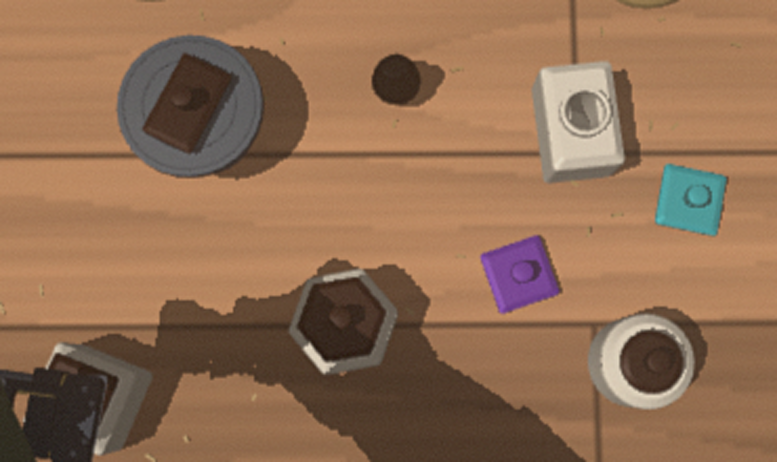

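The hex lid sits on its jar within 1° and 1 mm. The empty oblong jar is at (0.6448, -0.2079) with yaw 5.75°. I'll fetch the oblong lid.

servo_tool(
  rows=[
    [0.015, -0.005, 0, -0.003, 0.005, 0, 0.3],
    [0.05, -0.018, 0, -0.003, 0.005, 0, 0.3],
    [0.088, -0.031, 0, -0.003, 0.005, 0, 0.3],
    [0.127, -0.045, 0, -0.003, 0.005, 0, 0.3],
    [0.166, -0.059, 0, -0.003, 0.005, 0, 0.3],
    [0.205, -0.072, 0, -0.003, 0.005, 0, 0.3],
    [0.24, -0.085, -0.005, -0.003, 0.005, 0, 0.3],
    [0.27, -0.095, -0.012, -0.003, 0.005, 0, 0.3],
  ],
)

```text
time_s: 28.07
ee_pos: [0.6329, 0.204, 0.1622]
eef_rot: [-3.141, -0.001, -0.147]
force: [0.2, 0.3, -0.3]
grip_width: 0.0609
```

servo_tool(
  rows=[
    [0.015, -0.005, 0, 0, 0, 0, 0.3],
    [0.021, -0.007, -0.005, 0, 0, 0, 0.3],
    [0.021, -0.007, -0.012, 0, 0, 0, 0.3],
    [0.021, -0.007, -0.025, 0, 0, 0, 0.3],
    [0.021, -0.007, -0.04, 0, 0, 0, 0.3],
    [0.021, -0.007, -0.053, 0, 0, 0, 0.3],
    [0.021, -0.007, -0.061, 0, 0, 0, 0.3],
    [0.021, -0.007, -0.062, 0, 0, 0, 0.2],
  ],
)

```text
time_s: 28.73
ee_pos: [0.6526, 0.1974, 0.0981]
eef_rot: [3.141, 0.002, -0.146]
force: [-0.5, -0.1, -0.6]
grip_width: 0.0579
```

servo_tool(
  rows=[
    [0, 0, -0.001, 0, 0, 0, 0],
    [0, 0, -0.001, 0, 0, 0, -1],
    [0, 0, -0.001, 0, 0, 0, -1],
    [0, 0, -0.001, 0, 0, 0, -1],
    [0, 0, -0.001, 0, 0, 0, -1],
    [0, 0, -0.001, 0, 0, 0, -1],
    [0, 0, -0.001, 0, 0, 0, -1],
    [0, 0, -0.001, 0, 0, 0, -1],
  ],
)

```text
time_s: 29.4
ee_pos: [0.6528, 0.1974, 0.0975]
eef_rot: [3.141, 0.001, -0.146]
force: [-0.2, 0.5, 2.9]
grip_width: 0.0235
```

servo_tool(
  rows=[
    [0, 0, 0.005, 0, 0, 0, -1],
    [0, 0, 0.015, 0, 0, 0, -1],
    [0, 0, 0.03, 0, 0, 0, -1],
    [0, 0, 0.045, 0, 0, 0, -1],
    [0, 0, 0.06, 0, 0, 0, -1],
    [0, 0, 0.068, 0, 0, 0, -1],
    [0, 0, 0.07, 0, 0, 0, -1],
    [0, 0, 0.07, 0, 0, 0, -1],
  ],
)

```text
time_s: 30.07
ee_pos: [0.6529, 0.1975, 0.168]
eef_rot: [3.141, 0.001, -0.146]
force: [0.4, 0.2, -1.3]
grip_width: 0.0232
```

servo_tool(
  rows=[
    [0, -0.012, 0, 0, 0, 0.03, -1],
    [-0.001, -0.04, 0, 0, 0, 0.09, -1],
    [-0.002, -0.075, 0, 0, 0, 0.16, -1],
    [-0.003, -0.112, 0, 0, 0, 0.23, -1],
    [-0.004, -0.149, 0, 0, 0, 0.3, -1],
    [-0.005, -0.186, 0, 0, 0, 0.37, -1],
    [-0.006, -0.223, 0, 0, 0, 0.44, -1],
    [-0.007, -0.26, 0, 0, 0, 0.51, -1],
  ],
)

```text
time_s: 30.73
ee_pos: [0.6451, -0.0642, 0.1669]
eef_rot: [-3.141, 0.002, 0.367]
force: [0.9, -0.1, -1.5]
grip_width: 0.0232
```

Remaining: dy -0.144, yaw +0.055.

servo_tool(
  rows=[
    [-0.001, -0.033, 0, 0, 0, 0.04, -1],
    [-0.001, -0.065, 0, 0, 0, 0.055, -1],
    [-0.001, -0.095, 0, 0, 0, 0.055, -1],
    [-0.001, -0.12, 0, 0, 0, 0.055, -1],
    [-0.001, -0.137, 0, 0, 0, 0.055, -1],
    [-0.001, -0.144, -0.005, 0, 0, 0.055, -1],
    [-0.001, -0.144, -0.015, 0, 0, 0.055, -1],
    [-0.001, -0.144, -0.025, 0, 0, 0.055, -1],
  ],
)

```text
time_s: 31.4
ee_pos: [0.6441, -0.2073, 0.1405]
eef_rot: [-3.14, 0.002, 0.422]
force: [0.5, 0.0, -1.0]
grip_width: 0.0232
```

servo_tool(
  rows=[
    [0, 0, -0.01, 0, 0, 0, -1],
    [0, 0, -0.02, 0, 0, 0, -1],
    [0, 0, -0.029, 0, 0, 0, -1],
    [0, 0, -0.035, 0, 0, 0, -1],
    [0, 0, -0.038, 0, 0, 0, -1],
    [0, 0, -0.04, 0, 0, 0, -1],
    [0, 0, -0.04, 0, 0, 0, -1],
    [0, 0, -0.04, 0, 0, 0, -1],
  ],
)

```text
time_s: 32.07
ee_pos: [0.6443, -0.2073, 0.1009]
eef_rot: [-3.141, 0.002, 0.422]
force: [0.1, -0.6, -1.0]
grip_width: 0.0234
```

servo_tool(
  rows=[
    [0, 0, -0.001, 0, 0, 0, -1],
    [0, 0, -0.002, 0, 0, 0, -1],
    [0, 0, -0.003, 0, 0, 0, -1],
    [0, 0, -0.0035, 0, 0, 0, -1],
    [0, 0, -0.0035, 0, 0, 0, -1],
    [0, 0, -0.0035, 0, 0, 0, -1],
    [0, 0, -0.0035, 0, 0, 0, -1],
    [0, 0, -0.0035, 0, 0, 0, -1],
  ],
)

```text
time_s: 32.73
ee_pos: [0.6445, -0.2074, 0.0985]
eef_rot: [-3.142, 0.001, 0.422]
force: [-3.5, 1.6, 6.6]
grip_width: 0.0234
```

Seated, so I'll release, rise and swing aside for the final check.

servo_tool(
  rows=[
    [0, 0, 0, 0, 0, 0, -0.2],
    [0, 0, 0, 0, 0, 0, 0.1],
    [0, 0, 0, 0, 0, 0, 0.2],
    [0, 0, 0, 0, 0, 0, 0.2],
    [0, 0, 0.015, 0, 0, 0, 0.2],
    [0, 0, 0.035, 0, 0, 0, 0.2],
    [0, 0, 0.055, 0, 0, 0, 0.2],
    [0, 0, 0.075, 0, 0, 0, 0.2],
  ],
)

```text
time_s: 33.4
ee_pos: [0.6444, -0.2073, 0.1742]
eef_rot: [-3.141, 0.001, 0.422]
force: [-0.7, 0.1, 0.7]
grip_width: 0.0565
```

servo_tool(
  rows=[
    [-0.005, -0.015, 0.01, 0, 0, 0, 0.2],
    [-0.02, -0.045, 0.025, 0, 0, 0, 0.2],
    [-0.035, -0.075, 0.035, 0, 0, 0, 0.2],
    [-0.055, -0.105, 0.04, 0, 0, 0, 0.2],
    [-0.075, -0.135, 0.04, 0, 0, 0, 0.2],
    [-0.1, -0.165, 0.04, 0, 0, 0, 0.2],
    [-0.13, -0.19, 0.04, 0, 0, 0, 0.2],
    [-0.16, -0.215, 0.04, 0, 0, 0, 0.2],
  ],
)

```text
time_s: 34.07
ee_pos: [0.4821, -0.4242, 0.2135]
eef_rot: [-3.141, 0.002, 0.422]
force: [0.6, 0.1, -0.7]
grip_width: 0.0563
```

servo_tool(
  rows=[
    [-0.035, -0.02, 0, 0, 0, 0, 0.2],
    [-0.07, -0.04, 0, 0, 0, 0, 0.2],
    [-0.105, -0.055, 0, 0, 0, 0, 0.2],
    [-0.14, -0.07, 0, 0, 0, 0, 0.2],
    [-0.175, -0.08, 0, 0, 0, 0, 0.2],
    [-0.2, -0.085, 0, 0, 0, 0, 0.2],
    [-0.22, -0.09, 0, 0, 0, 0, 0.2],
    [-0.22, -0.09, 0, 0, 0, 0, 0.2],
  ],
)

```text
time_s: 34.73
ee_pos: [0.2582, -0.5155, 0.2133]
eef_rot: [-3.14, 0.002, 0.418]
force: [-0.3, -0.6, -0.2]
grip_width: 0.0564
```

Run:
```python
from m import *
import pickle
p=cams.camera("top"); save(p,"top6.png",(130,90,500,310),2.1)
s=cams.camera("side"); save(s,"side6.png",(180,140,450,390),2.4)
o=ctrl.get_obs();print(o["ee_pos"],o["time_s"],o["joint_vel"].round(3))
C=cloud(p);z=C[...,2]
boxes=dict(round=(400,225,475,295),square=(130,235,215,315),hex=(262,205,335,280),oblong=(375,105,438,185))
W=dict(round=[.062,.062],square=[.068,.068],hex=[.078]*3,oblong=[.092,.056]);S=dict(round=4,square=4,hex=6,oblong=2)
for n,b in boxes.items():
    P=C[comp((z>0.0905)&(z<0.1),b)];Q=C[comp((z>0.062)&(z<0.083),b)]
    A=np.c_[P[:,:2],np.ones(len(P))];co=np.linalg.lstsq(A,P[:,2],rcond=None)[0]
    print(n,"lid",polyfit(P,S[n],W[n])[1:],np.round(cv2.minAreaRect((P[:,:2]*1000).astype(np.float32))[0],1),"z",np.median(P[:,2]).round(4),"tilt deg",np.degrees(np.hypot(*co[:2])).round(2))
    print("   jar",cv2.minAreaRect((Q[:,:2]*1000).astype(np.float32)))
```

```text
[ 0.26127105 -0.51463323  0.21336441] 34.8333 [ 0.037  0.008 -0.009  0.001  0.003  0.008]
round lid (np.float64(14.999999999999998), array([61.7, 62. ])) [ 390.3 -263. ] z 0.0959 tilt deg 0.17
   jar ((391.3061218261719, -264.67742919921875), (94.41536712646484, 92.00263977050781), 89.57613372802734)
square lid (np.float64(68.0), array([69.3, 68.3])) [360.1 299.8] z 0.0967 tilt deg 0.24
   jar ((358.7398986816406, 300.0482177734375), (88.33521270751953, 88.31404876708984), 68.64315795898438)
hex lid (np.float64(9.75), array([78. , 78.2, 78. ])) [433.8  39.9] z 0.0966 tilt deg 0.11
   jar ((433.4955749511719, 39.97699737548828), (97.99929809570312, 107.97685241699219), 9.669313430786133)
oblong lid (np.float64(6.25), array([93.2, 57. ])) [ 645.3 -205.9] z 0.0963 tilt deg 0.18
   jar ((644.5948486328125, -207.4269256591797), (111.43433380126953, 76.05608367919922), 6.159299850463867)
```

View pics/top6.png

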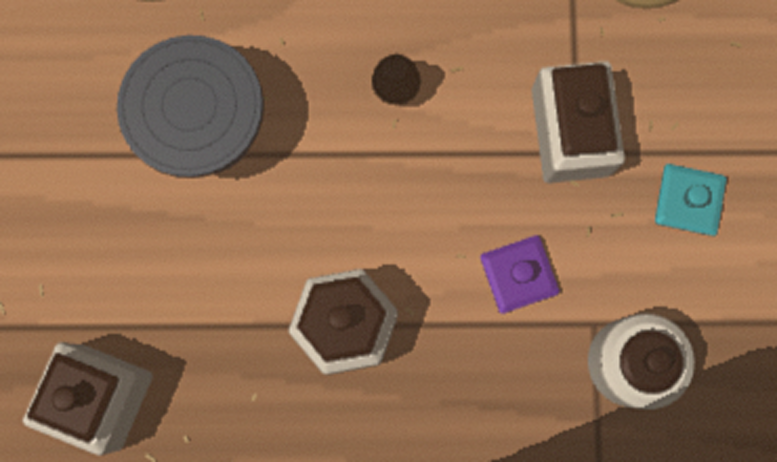

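View pics/side6.png

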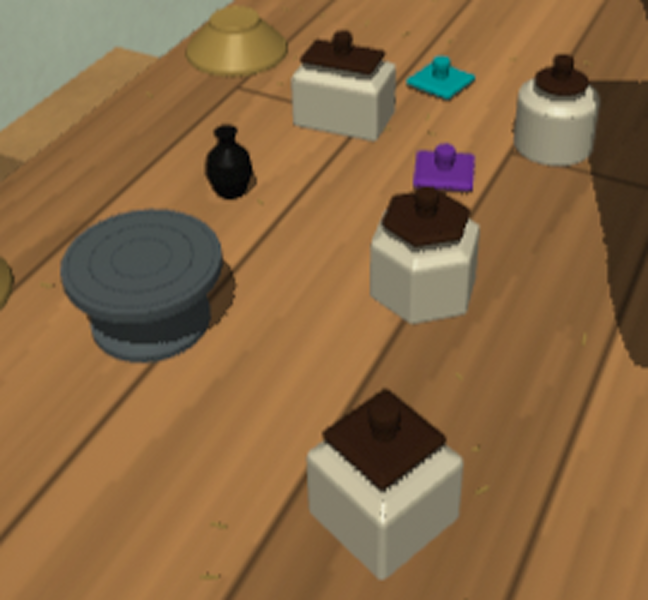

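Both views show every lid on the jar of its own shape, flat and lined up. The turntable is empty and the vase hasn't moved. I'm handing in.

```bash
python3 -c "
from h import *
print(hand_in())"
```

```text
the job is handed in; nothing more can be done
None
```

All four lids are back on the jars of their own shape, and the job is handed in at about 35 s; `hand_in()` gave no verdict.

I parked the hex lid on the turntable, put the round lid on the round jar, then put the hex lid on the hex jar. The second pair went the same way: oblong lid parked, square lid onto the square jar, oblong lid onto the oblong jar. I left the purple and turquoise look-alikes alone.

My last checks, from the top camera's depth, found no disagreement:

| Check | Measured | Allowed |
|---|---|---|
| Offset of lid from jar centre | about 2 mm or less | 9 mm |
| Tilt | under 0.3° | 4° |
| Sides out of line with jar | under 1° | 12.6° |
| Plate-top height | 96–97 mm (96 mm when seated) | 92–99.5 mm |

- **Jars and vase:** the jars measured within about 2 mm of my earlier fits. The vase looked unmoved in the pictures, but I did not re-measure it.
- **Arm:** it was clear of everything, and no wrist force reading went above 18 N.

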